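# Pack the stainless kit tray and keep mild steel out of it

## Task

Pack the stainless kit tray for the next TIG job: put the bright stainless ring over the round boss, the larger and the smaller bright plate each flat into the nest of its own size, and the loose ceramic gas cup upright into the round socket, all fully seated. Leave the dark mild-steel ring and the dark plate lying where they are, since carbon steel must not get in among stainless.

Things in the scene. Friction and masses are not known exactly. Their poses are not given: they have to be found in the camera images.
- bright_ring_mid (a point): Bright silvery stainless ring lying flat: outside 64 mm, bore 54 mm, 26 mm high. Point at its centre, half-way up (in the air of the bore); z is its axis.
- bright_plate_large_mid (a point): The larger bright silvery stainless plate, 60 x 60 mm with one corner clipped, 10 mm thick, lying flat. Point at its centre, half-way up; x and y run along its edges.
- bright_plate_small_mid (a point): The smaller bright silvery stainless plate, 45 x 45 mm with one corner clipped, 10 mm thick, lying flat. Point at its centre, half-way up; x and y run along its edges.
- gas_cup_mid (a point): Terracotta-coloured ceramic gas cup of a TIG torch, a round tube 22 mm across and 46 mm tall, standing upright on its narrower end. Point on its axis, half-way up; z up. It is put in as it stands; grip its upper half, because the socket's collar surrounds its lowest 12 mm.
- dark_plate_mid (a point): Look-alike: dark grey mild-steel plate, 50 x 50 x 10 mm, lying flat among the others. Point at its centre, half-way up. Stays where it lies.
- dark_ring_mid (a point): Look-alike: dark grey mild-steel ring, outside 64 mm, bore 54 mm, 26 mm high, lying flat among the others. Point at its centre, half-way up. Stays where it lies.
- large_nest_seat (a point): Nest for the larger plate: blue block, 100 x 100 x 17 mm, its top 19 mm above the table, fixed in a quarter of the square kit tray (214 mm, rim 23 mm high). Eight brass locating pins, 9 mm thick and 10 mm high with pointed noses, two along each side of a square: 68 mm free between opposite pins; the middle 39 mm of each side is open for fingers. Point at the centre of the nest floor, on which the plate lies; x, y along the block's sides.
- small_nest_seat (a point): Nest for the smaller plate: another such blue block in the tray (the four stand 104 mm apart, in any arrangement, square to the tray, all immovable) with eight like pins: 53 mm free between opposite ones, the middle 27 mm of each side open. Point at the centre of the nest floor, on which the plate lies; x, y along the block's sides.
- ring_boss_seat (a point): Another such blue block in the tray, with a white round boss in the middle, 40 mm across at the foot, tapering to 18 mm at the top, 21 mm high: the ring goes over it and lies flat on the block. Point on the boss's axis at its foot, on the block's upper face; x, y along the block's sides.
- cup_socket_seat (a point): Another such blue block in the tray, with a white round collar in the middle, 50 mm across, 12 mm high, whose bore widens from 28 mm at the bottom to 43 mm at the mouth: the gas cup stands in it. Point at the centre of the socket's floor, level with the block's upper face; x, y along the block's sides.
Mind the look-alikes: they are no part of the job. Leave any purple look-alike of the part that bears bright_plate_small_mid alone.

How it is judged (in metres and radians):
At the end, for the whole second after the job is handed in: Ring on its boss, each bright plate in the nest of its size, cup in its socket: each within 10 mm of the seat's centre, at seated height within 4 mm, upright or flat within 0.1 rad, at rest and released; the dark ring and dark plate within 25 mm of where they began (horizontal distance between bright_ring_mid and ring_boss_seat below 0.01 m and z of bright_ring_mid in the frame of ring_boss_seat between 0.009 and 0.017 m and angle between each of bright_ring_mid, bright_plate_large_mid, bright_plate_small_mid, gas_cup_mid's own z axis and vertical below 0.1 rad and linear speed of each of bright_ring, bright_plate_large, bright_plate_small, gas_cup below 0.01 m/s and horizontal distance between bright_plate_large_mid and large_nest_seat below 0.01 m and z of bright_plate_large_mid in the frame of large_nest_seat between 0.001 and 0.009 m and horizontal distance between bright_plate_small_mid and small_nest_seat below 0.01 m and z of bright_plate_small_mid in the frame of small_nest_seat between 0.001 and 0.009 m and horizontal distance between gas_cup_mid and cup_socket_seat below 0.01 m and z of gas_cup_mid in the frame of cup_socket_seat between 0.019 and 0.027 m and distance of each of dark_ring_mid, dark_plate_mid from where it was at the start of the episode below 0.025 m); the robot touches nothing.
It also fails if it takes over 112 s, if anything falls off the work surface, if the arm or the gripper's body presses on something with over 40 N, if the wrist force passes 120 N, or if a joint passes its speed limit or range.

## Robot

A 6-joint arm with a two-finger parallel gripper is mounted at the origin on a cart in front of the work surface, level with it; the furniture and walls round the work are solid. World frame = base frame: x ahead of the robot, y to its left, z up, the work surface at z = 0. Lengths are in m, angles in degrees, forces in N, time in s.
With the tool pointing down it reaches from about 0.325 to 0.85 m from the base axis. Payload 15.5 kg.
Tool frame: the origin (TCP) lies midway between the tips of the shut fingers; the grasp point (between the pads) lies 19 mm behind it; z points along the fingers, y is the line along which they close (so a half turn about z gives the same grasp; the last joint's range is limited). The gripper opens to 91 mm and grips with 3 to 60 N. Pads are 32 mm wide; open, the fingers measure 118 mm over their backs; the gripper's body (76 mm by 178 mm) begins 60 mm behind the grasp point.
Start: joints at [60.189, 28.281, 77.091, -0, 74.628, -5.472], TCP at [0.258, 0.569, 0.214] pointing down, gripper open.
Joint ranges: [-166.48, 166.48], [-47.26, 123.95], [12.59, 153.08], [-70.14, 250.14], [6.76, 159.57], [-176.63, 176.63]. Speed limits (degrees/s): [108.29, 108.29, 147.25, 172.46, 172.46, 172.46].

## Interface

Orientations are given as a 3x3 rotation matrix whose columns are the frame's x, y, z axes.
In Python, from bench import ctrl gives the robot as it stands. The module is installed in compiled form; this text tells all that it offers. Calls block until the motion is done:
- ctrl.goto(position, orientation): joint-space move of the TCP to a pose.
- ctrl.move_l(position, vel=0.15, ori=None, contact_N=None): straight line of the TCP; ori=None keeps the orientation; vel is the mean speed in m/s. With contact_N (N) it stops when the force on the tool has changed by that much, and returns True; else False.
- ctrl.movej(angles): joint-space move.
- ctrl.command_gripper(opening): opening from 0.0 (shut) to 1.0 (fully open); the grip force is fixed at half the most; returns when the fingers have stopped.
- ctrl.sleep(seconds).
- ctrl.ik(position, orientation): joint angles nearest the present ones, or None.
- ctrl.read_camera(name): name is "side" or "top"; returns the picture (400x640x3 uint8, blue, green, red); there is no depth.
- ctrl.camera_params(name): a dict with "fx", "fy", "cx", "cy" (pixels), "pose" (4x4, takes a point from camera to world coordinates). Camera axes: x right, y up, looking along -z (the intrinsics and any distortion apply to the point x, -y, -z); pixel columns grow to the right and rows downward; lengths in m; the calibration is good to about 2 mm. A picture is of the moment at which its call begins. camera_params takes no time and is no camera call.
A pose or a line that the arm cannot do raises ctrl.MotionError and nothing moves.
- ctrl.sign_off(): hands the job in; it is judged then, once.
Readings, each from a call of its own:
- ctrl.current_t(): time.
- ctrl.current_q(): joint angles.
- ctrl.current_dq(): joint speeds.
- ctrl.current_effort(): joint torques, N m.
- ctrl.current_tool_pos(): TCP position.
- ctrl.current_eef_rot(): TCP orientation.
- ctrl.current_contact_force(): force on the tool from outside, world axes, zero at the start.
- ctrl.current_wrist_torque(): the same for the moment, N m.
- ctrl.current_grip_width(): opening from 0.0 (shut) to 1.0 (fully open).
- ctrl.current_grasp_force(): force on a finger pad.
Only numpy, scipy, OpenCV 4.12 (cv2) and the standard library are available. Lean on these libraries where they do the work, as an engineer would, in place of code of your own. Each camera call takes 0.05 s, during which the arm holds its last target. There are 200 camera calls.

## Working session

There is one attempt and no reset: what is moved stays moved. The work goes in short steps, each a Python script; the robot and the scene stay as the last script left them, time stands still between calls to the robot, and variables do not carry over. Pictures are saved under pics/ and viewed, at most 14 in all, crops included, and the job is handed in when it is done.

```bash
mkdir -p pics
python3 - <<'E'
from bench import ctrl
import cv2
for n in("top","side"):
    cv2.imwrite(f"pics/{n}0.png",ctrl.read_camera(n)); p=ctrl.camera_params(n); print(n,p)
print(ctrl.current_t())
E
```

```text
top {'fx': 458.83536196512864, 'fy': 458.83536196512864, 'cx': 315.7341350043529, 'cy': 200.2765030995067, 'pose': array([[-0.0278448 ,  0.97855642, -0.20408823,  0.14244116],
       [-0.99960801, -0.02666275,  0.00853983,  0.10355061],
       [ 0.00291516,  0.20424602,  0.97891525,  1.65877062],
       [ 0.        ,  0.        ,  0.        ,  1.        ]])}
side {'fx': 469.1232752671897, 'fy': 469.1232752671897, 'cx': 320.48190947080127, 'cy': 203.0675488049751, 'pose': array([[-0.98485937,  0.12377442, -0.12137507,  0.30063454],
       [-0.172804  , -0.64515982,  0.74424968,  1.0633509 ],
       [ 0.01381275,  0.75395537,  0.65678041,  0.90413344],
       [ 0.        ,  0.        ,  0.        ,  1.        ]])}
0.1
```

View pics/top0.png

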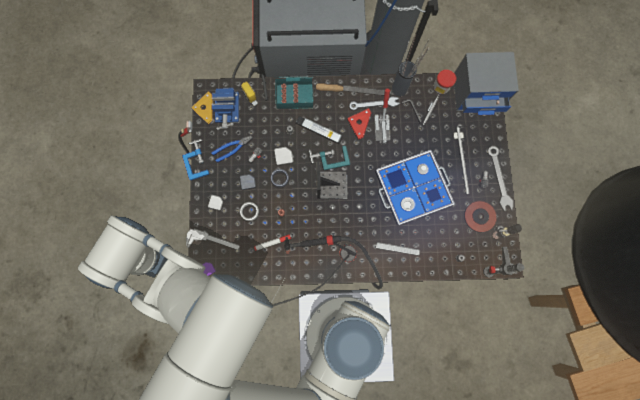

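View pics/side0.png

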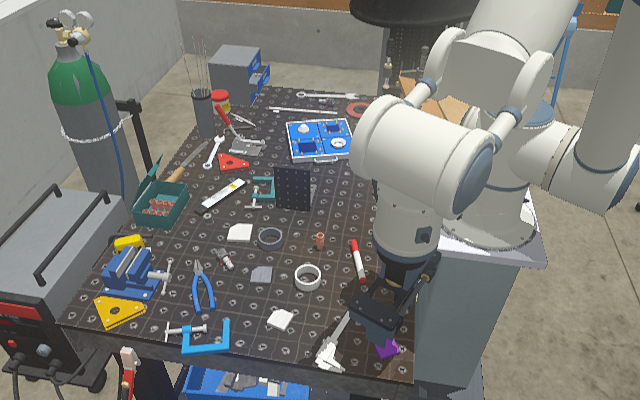

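The top view shows the bright ring near (249,211), the dark ring (279,177), the dark plate (248,181), bright plates at (284,155) and (215,202), the cup near (281,212), and the tray near (415,187). There is a purple piece at (208,268) and a black angle plate at (333,185). I'll enlarge the top picture next.

Run:
```python
import cv2,numpy as np
im=cv2.imread("pics/top0.png")
a=im[135:235,195:300]; b=im[145:230,370:460]
a=cv2.resize(a,None,fx=5.5,fy=5.5,interpolation=cv2.INTER_CUBIC)
cv2.imwrite("pics/a.png",a)
cv2.imwrite("pics/b.png",cv2.resize(b,None,fx=6,fy=6,interpolation=cv2.INTER_CUBIC))
s=cv2.imread("pics/side0.png")[215:365,205:365]
cv2.imwrite("pics/c.png",cv2.resize(s,None,fx=4,fy=4,interpolation=cv2.INTER_CUBIC))
```

```text
(no output)
```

View pics/a.png

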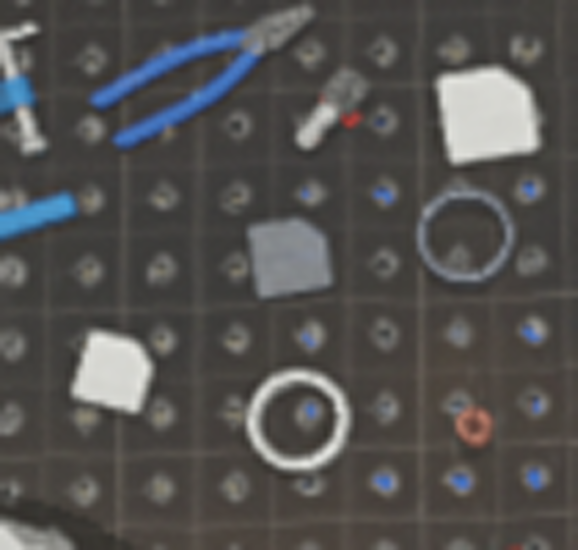

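View pics/b.png

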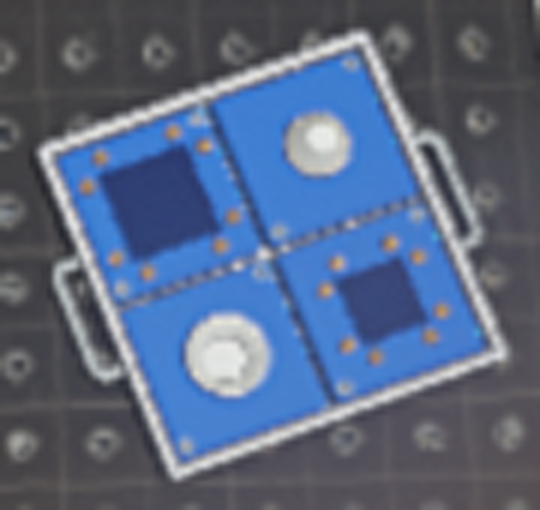

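View pics/c.png

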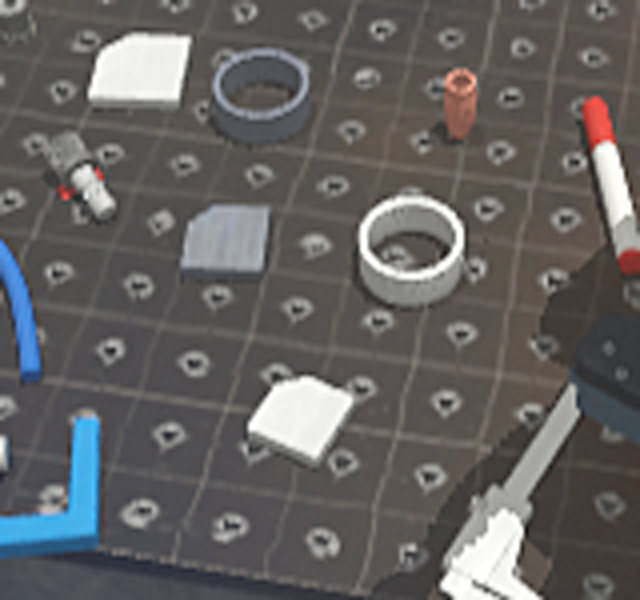

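Top crop: the large plate is clipped at upper right near (284,155). The dark ring is just below it, leaving an 18 mm gap, so I'll grip the plate along the other axis. Tray quarters in the crop are the large nest upper left, boss upper right, collar lower left and small nest lower right. I'll measure all of these by silhouette.

```bash
cat > vis.py <<'E'
import cv2,numpy as np
from scipy.optimize import fsolve
from bench import ctrl
K=4
def proj(P,c):
    q=(np.atleast_2d(P)-c["pose"][:3,3])@c["pose"][:3,:3]
    return np.c_[c["cx"]+c["fx"]*q[:,0]/-q[:,2], c["cy"]+c["fy"]*q[:,1]/q[:,2]]
def back(uv,z,c):
    uv=np.atleast_2d(uv); d=np.c_[(uv[:,0]-c["cx"])/c["fx"],-(uv[:,1]-c["cy"])/c["fy"],-np.ones(len(uv))]@c["pose"][:3,:3].T
    o=c["pose"][:3,3]; return (o+d*((z-o[2])/d[:,2])[:,None])[:,:2]
def blob(im,roi,f):
    """largest blob of mask f(image) in roi x0,x1,y0,y1 -> contour in full-picture pixels"""
    x0,x1,y0,y1=roi; a=cv2.resize(im[y0:y1,x0:x1],None,fx=K,fy=K,interpolation=cv2.INTER_CUBIC).astype(int)
    m=(f(a)*255).astype(np.uint8); cs,_=cv2.findContours(m,cv2.RETR_EXTERNAL,cv2.CHAIN_APPROX_NONE)
    k=max(cs,key=cv2.contourArea)[:,0].astype(float); return (k+.5)/K-.5+[x0,y0]
def cen(k):
    m=cv2.moments(cv2.convexHull(k.astype(np.float32))); return np.array([m["m10"],m["m01"]])/m["m00"]
def circ(r,h): t=np.linspace(0,6.28,60); return np.vstack([np.c_[r*np.cos(t),r*np.sin(t),0*t+z] for z in(0,h)])
def sq(s,h,ang):
    a=np.radians(ang); R=np.array([[np.cos(a),-np.sin(a)],[np.sin(a),np.cos(a)]])
    p=np.array([[1,1],[1,-1],[-1,-1],[-1,1]])*s/2@R.T; return np.vstack([np.c_[p,np.full(4,z)] for z in(0,h)])
def locate(k,model,c):
    t=cen(k); return fsolve(lambda p:cen(proj(model+[p[0],p[1],0],c))-t,back(t,0.01,c)[0],epsfcn=1e-6)
def rect(k,z,c):
    (x,y),(w,h),a=cv2.minAreaRect((back(k,z,c)*1000).astype(np.float32)); return np.array([x,y])/1e3,(round(w,1),round(h,1)),a%90
bright=lambda a:a.min(2)>130
terra=lambda a:(a[...,2]-a[...,0]>45)
blue=lambda a:(a[...,0]-a[...,2]>45)
dark=lambda a:(a.min(2)>95)
E
python3 - <<'E'
from vis import *
T,S=[(cv2.imread(f"pics/{n}0.png"),ctrl.camera_params(n)) for n in("top","side")]
rois={"large":((270,298,143,169),(224,257,218,246)),"small":((205,226,192,213),(262,298,305,336)),
"ring":((236,262,199,223),(291,324,260,294)),"cup":((274,289,205,220),(313,328,229,253))}
for n,rr in rois.items():
    for (im,c),r in zip((T,S),rr):
        k=blob(im,r,terra if n=="cup" else bright)
        if n in("large","small"):
            _,wh,a=rect(k,.009,c); p=locate(k,sq(60 if 0 else (.06 if n=="large" else .045),.01,a),c); print(n,p.round(4),wh,round(a,1))
        else: print(n,locate(k,circ(.032,.026) if n=="ring" else circ(.011,.046),c).round(4),np.ptp(k,axis=0))
im,c=T
k=blob(im,(370,462,143,230),lambda a:cv2.morphologyEx(blue(a).astype(np.uint8),cv2.MORPH_CLOSE,np.ones((9,9)))>0)
p,wh,a=rect(k,.019,c); print("tray",p.round(4),wh,round(a,1))
crop=lambda x,y:np.array([370+(x+.5)/6-.5,145+(y+.5)/6-.5])
for n,q,z in(("L",(158,203),.019),("boss",(321,135),.040),("sock",(226,355),.031),("S",(382,300),.019)):print(n,back(crop(*q),z,c).round(4))
for n,q,z in(("darkring",(279,177),.026),("darkplate",(248,181.5),.01),("angle",(333,185),.05),("purple",(208,268),.01)):print(n,back(q,z,c).round(3))
E
```

```text
large [0.6626 0.2072] (63.9, 63.9) 7.9
large [0.6612 0.2028] (62.4, 67.8) 7.7
small [0.4899 0.4593] (48.7, 48.0) 74.7
small [0.4872 0.4535] (55.7, 49.2) 73.4
ring [0.4524 0.3341] [18.5 18. ]
ring [0.4496 0.3285] [26.5  28.25]
cup [0.4432 0.2169] [6.25 6.5 ]
cup [0.4403 0.2101] [ 8.   17.25]
tray [ 0.5258 -0.2752] (205.4, 205.5) 18.6
L [[ 0.5586 -0.2088]]
boss [[ 0.5933 -0.307 ]]
sock [[ 0.4599 -0.2415]]
S [[ 0.4939 -0.3417]]
darkring [[0.574 0.222]]
darkplate [[0.564 0.338]]
angle [[0.532 0.026]]
purple [[0.251 0.479]]vis.py:23: RuntimeWarning: The iteration is not making good progress, as measured by the 
 improvement from the last ten iterations.
  t=cen(k); return fsolve(lambda p:cen(proj(model+[p[0],p[1],0],c))-t,back(t,0.01,c)[0],epsfcn=1e-6)
```

The two cameras differ by a near-constant (2, 5) mm, so I'll use the mean. The tray size (205 mm) and the seat cross-checks fit. I'll place the ring first because its fit is forgiving, and use it to calibrate robot against camera.

```bash
cat > rob.py <<'E'
import numpy as np
from bench import ctrl
H=.22
def ori(th):
    t=np.radians(th); y=np.array([np.cos(t),np.sin(t),0]); z=np.array([0,0,-1.]); return np.c_[np.cross(y,z),y,z]
def best(p,ths):
    """orientation among closing-line angles ths (and half turns) with the last joint nearest zero"""
    c=[(abs(q[5]),th) for t in ths for th in(t,t+180) if (q:=ctrl.ik(p,ori(th))) is not None]
    return min(c)[1]
def above(xy,ths,z=H):
    th=best([*xy,z],ths); ctrl.goto([*xy,z],ori(th)); return th
def down(xy,z,N=12,pre=.04):
    ctrl.move_l([*xy,z+pre],vel=.25); hit=ctrl.move_l([*xy,z],vel=.05,contact_N=N)
    print("down",hit,np.round(ctrl.current_tool_pos(),4),"t",round(ctrl.current_t(),1)); return hit
def up(z=H): p=ctrl.current_tool_pos(); ctrl.move_l([p[0],p[1],z],vel=.25)
def grip(): ctrl.command_gripper(0.); print("width mm",round(ctrl.current_grip_width()*91,1),"F",round(float(np.max(ctrl.current_grasp_force())),1))
B=np.array([-.0012,-.0027])   # camera bias correction (top view)
C=np.array([.5258,-.2752]); A=18.6; a=np.radians(A); ex=np.array([np.cos(a),np.sin(a)]); ey=np.array([-ex[1],ex[0]])
seat=lambda i,j:C+.052*(i*ex+j*ey)
L,BOSS,SOCK,S=seat(1,1),seat(1,-1),seat(-1,1),seat(-1,-1)
E
python3 - <<'E'
from rob import *
import cv2
p=np.array([.4524,.3341])+B
print(above(p,[40,60,80])); 
if not down(p,.008):
    grip(); up(); q=BOSS+B; print(above(q,[A,A+90])); down(q,.0275)
    ctrl.command_gripper(.82); up()
    print(ctrl.current_t(), ctrl.current_contact_force())
for n in("top","side"): cv2.imwrite(f"pics/{n}1.png",ctrl.read_camera(n))
E
```

```text
40
down False [0.4513 0.3315 0.0082] t 3.1
width mm 63.2 F 30.0
288.6
down True [ 0.59   -0.3103  0.0271] t 8.5
9.825 [-1.14381915 -0.54627412 -0.79509734]
```

View pics/top1.png

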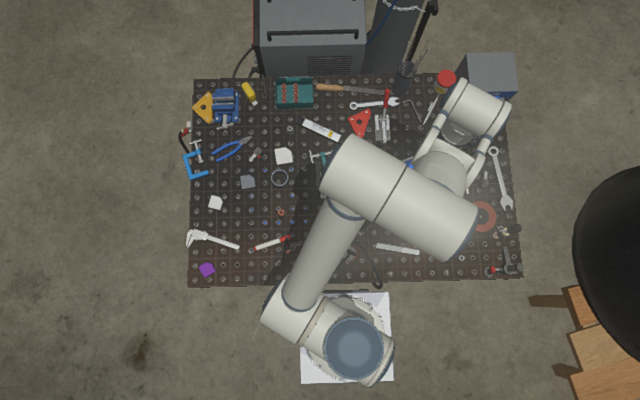

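The ring landed at the expected height. In this view the arm covers the tray, and the other parts are undisturbed. I'll fetch the cup next and photograph the tray from above it.

Run:
```python
from rob import *
import cv2
p=np.array([.4432,.2169])+B
print(above(p,[0,30,60,90,120,150])); ctrl.command_gripper(.6)
if not down(p,.021): grip(); up()
for n in("top","side"): cv2.imwrite(f"pics/{n}2.png",ctrl.read_camera(n))
from vis import *
T=cv2.imread("pics/top2.png"); cv2.imwrite("pics/d.png",cv2.resize(T[145:230,370:460],None,fx=5,fy=5,interpolation=cv2.INTER_CUBIC))
Sd=cv2.imread("pics/side2.png"); cv2.imwrite("pics/e.png",cv2.resize(Sd[105:175,270:380],None,fx=5,fy=5,interpolation=cv2.INTER_CUBIC))
```

```text
30
down False [0.4421 0.2143 0.0211] t 14.1
width mm 20.1 F 30.0
```

View pics/d.png

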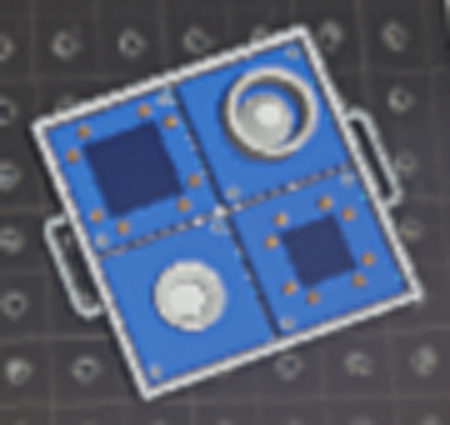

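View pics/side2.png

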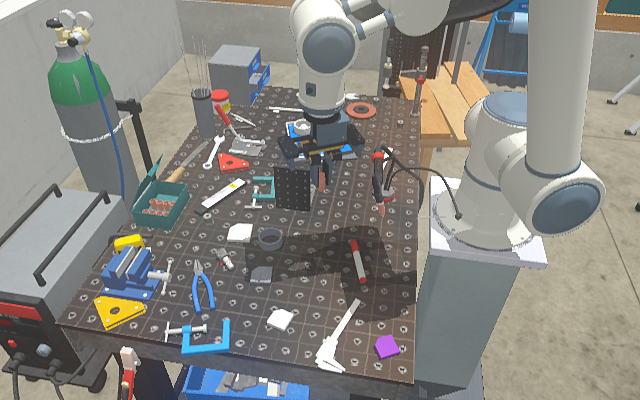

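The ring sits over the boss (crop centre about (273,112)) and the cup is in the gripper. I'll measure the ring's offset for the calibration, then place the cup.

Run:
```python
from vis import *
import rob
from rob import *
im=cv2.imread("pics/top2.png"); c=ctrl.camera_params("top")
k=blob(im,(413,435,156,178),lambda a:(a[...,0]-a[...,2]<45)&(a.min(2)>110))
r=locate(k,circ(.032,.026)+[0,0,.019],c); print("ring top-measured",r.round(4),"span",np.ptp(k,axis=0),"BOSS",BOSS.round(4),"commanded",(BOSS+B).round(4))
q=SOCK+B; print(above(q,[A,A+90])); down(q,.041,N=8)
```

```text
ring top-measured [ 0.596  -0.3113] span [18.   17.75] BOSS [ 0.5917 -0.3079] commanded [ 0.5905 -0.3106]
288.6
down False [ 0.4589 -0.2453  0.0411] t 19.1
```

The cup is at height. The ring looks about 5 mm off, which is acceptable but can be better. I'll release the cup, then re-centre the ring with two crossed grips. That puts it at a position the robot knows exactly and calibrates the camera at the tray.

```bash
cat >> rob.py <<'E'
def centre(xy,z,ths,opn,lift=.03):
    """crossed grips: leaves a part exactly at xy, gripped along the last angle"""
    for i,t in enumerate(ths):
        p=[*xy,z+lift]; ctrl.command_gripper(opn[i]) if i else None
        if i: ctrl.move_l(p,vel=.2)
        th=best(p,[t]); ctrl.goto(p,ori(th)); 
        if i==0: ctrl.command_gripper(opn[i])
        if ctrl.move_l([*xy,z],vel=.1,contact_N=12): print("contact",ctrl.current_tool_pos())
        grip()
E
python3 - <<'E'
from rob import *
from vis import *
p=ctrl.current_tool_pos(); ctrl.move_l([p[0],p[1],.0402],vel=.03,contact_N=8)
ctrl.command_gripper(.55); ctrl.move_l([p[0],p[1],.12],vel=.25)
above(BOSS,[A+90],.12); centre(BOSS,.031,[A+90,A],[.9,.9],lift=.04)
print(ctrl.current_tool_pos(),BOSS); ctrl.command_gripper(.9); up()
sp=np.array([.4899,.4593])+B; above(sp,[74.7,-15.3],.12)
for n in("top","side"): cv2.imwrite(f"pics/{n}3.png",ctrl.read_camera(n))
im=cv2.imread("pics/top3.png"); c=ctrl.camera_params("top")
k=blob(im,(413,435,156,178),lambda a:(a[...,0]-a[...,2]<45)&(a.min(2)>110))
print("ring",(locate(k,circ(.032,.026)+[0,0,.019],c)-BOSS).round(4))
k=blob(im,(398,420,190,216),terra); print("cup",(locate(k,circ(.011,.012)+[0,0,.053],c)-SOCK).round(4),np.ptp(k,axis=0))
print(ctrl.current_t())
o=[cv2.resize(im[145:230,370:460],None,fx=4,fy=4,interpolation=2),cv2.resize(cv2.imread("pics/side3.png")[100:185,270:360],None,fx=4,fy=4,interpolation=2)]
cv2.imwrite("pics/f.png",np.hstack(o))
E
```

```text
width mm 62.8 F 30.0
width mm 62.9 F 30.0
[ 0.59197008 -0.30810382  0.03157946] [ 0.59166984 -0.30789807]
ring [ 0.0043 -0.002 ]
cup [0.0024 0.0006] [4.5 5. ]
30.6417
```

View pics/f.png

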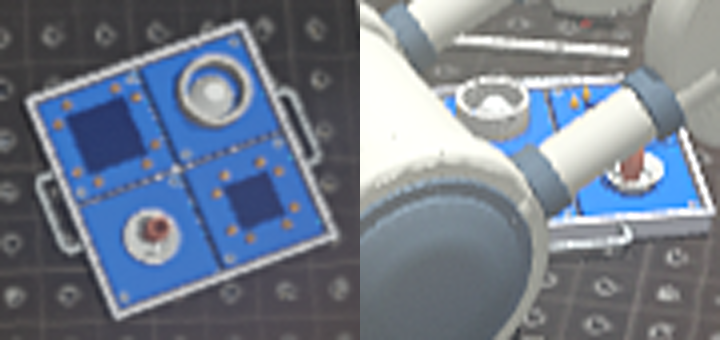

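The cup stands upright in its collar and the ring is nearly concentric with the boss. The mask probably misses the ring's shaded wall, so I'll compare the ring's top rim and the boss top directly and check the side view of the parts.

Run:
```python
from rob import *
from vis import *
im=cv2.imread("pics/top3.png"); c=ctrl.camera_params("top")
for th in(90,110,140,160):
    k=blob(im,(413,435,156,178),lambda a:(a[...,0]-a[...,2]<45)&(a.min(2)>th))
    print(th,"rim",(locate(k,circ(.032,0)+[0,0,.045],c)-BOSS).round(4),np.ptp(k,axis=0))
im0=cv2.imread("pics/top0.png")
for th in(110,140,170,200):
    k=blob(im0,(415,432,160,178),lambda a:(a[...,0]-a[...,2]<45)&(a.min(2)>th))
    print(th,"boss0 as 40mm frustum",(locate(k,np.vstack([circ(.02,0),circ(.009,0)+[0,0,.021]])+[0,0,.019],c)-BOSS).round(4),np.ptp(k,axis=0))
    k=blob(im0,(397,420,193,216),lambda a:(a[...,0]-a[...,2]<45)&(a.min(2)>th))
    print(th,"collar",(locate(k,circ(.025,.012)+[0,0,.019],c)-SOCK).round(4),np.ptp(k,axis=0))
```

```text
90 rim [0.0001 0.0019] [18.25 18.25]
110 rim [0.0009 0.0011] [18.   17.75]
140 rim [0.0014 0.0003] [17.5 17.5]
160 rim [0.0016 0.0001] [17.5 17. ]
110 boss0 as 40mm frustum [ 0.0016 -0.0013] [10.5 10. ]
110 collar [ 0.0013 -0.0005] [13.5  13.25]
140 boss0 as 40mm frustum [ 0.0016 -0.0019] [10.25 10.  ]
140 collar [ 0.0013 -0.0006] [13.5  13.25]
170 boss0 as 40mm frustum [ 0.0001 -0.0039] [8.75 9.  ]
170 collar [ 0.0015 -0.001 ] [13.   13.25]
200 boss0 as 40mm frustum [ 0.0054 -0.0055] [5.  4.5]
200 collar [0.005  0.0006] [11.25 10.5 ]
```

Rim, boss and collar agree to about 2 mm, so the seat correction is roughly (0, -1.5) mm. Next I'll centre the small plate, grip only its upper edge so the fingers stay above the pins, and place it.

```bash
cat >> rob.py <<'E'
BT=np.array([.0003,-.0015])
def plate(xy,ths,opn,q,tp=.006,opn_rel=.75):
    centre(xy,tp,ths,opn); g=ctrl.current_tool_pos()[2]; print("grip z",round(g,4)); up()
    th=above(q,[A,A+90]); hit=down(q,max(.0300,.0192+g),N=8)
    return hit
def release(q,opn):
    ctrl.command_gripper(opn); z=ctrl.current_tool_pos()[2]; ctrl.move_l([*q,z+.03],vel=.2); ctrl.command_gripper(0.)
    h=ctrl.move_l([*q,.0285],vel=.04,contact_N=8); print("press",h,ctrl.current_tool_pos()[2].round(4)); up(); print("t",ctrl.current_t())
E
python3 - <<'E'
from rob import *
sp=np.array([.4899,.4593])+B
ctrl.command_gripper(.9)
hit=plate(sp,[74.7,-15.3],[.9,.8],S+BT); print(ctrl.current_grip_width()*91)
if not hit: release(S+BT,.75)
E
```

```text
width mm 44.1 F 30.0
width mm 44.8 F 30.0
grip z 0.0063
down False [ 0.4935 -0.3427  0.0302] t 41.5
44.37473458723233
press True 0.0293
t 45.1167
```

It pressed at 29.3 mm, so the small plate is seated. Now the large plate, gripping clear of the dark ring first.

Run:
```python
from rob import *
import cv2
lp=np.array([.6626,.2072])+B
above(lp,[97.9])
hit=plate(lp,[97.9,7.9],[.9,.78],L+BT); print(ctrl.current_grip_width()*91)
if not hit: release(L+BT,.85)
above(np.array([.3,.5]),[60,-30])
T=ctrl.read_camera("top"); S_=ctrl.read_camera("side"); cv2.imwrite("pics/top4.png",T); cv2.imwrite("pics/side4.png",S_)
import numpy as np
cv2.imwrite("pics/g.png",np.vstack([np.hstack([cv2.resize(T[145:230,370:460],None,fx=4,fy=4,interpolation=2),cv2.resize(S_[100:185,270:360],None,fx=4,fy=4,interpolation=2)]),cv2.resize(T[135:200,195:375],(720,260),interpolation=2)]))
```

```text
width mm 59.1 F 30.0
width mm 59.3 F 30.0
grip z 0.0066
down False [ 0.559  -0.2109  0.0302] t 57.4
59.16531819849512
press True 0.0293
t 61.0083
```

View pics/g.png

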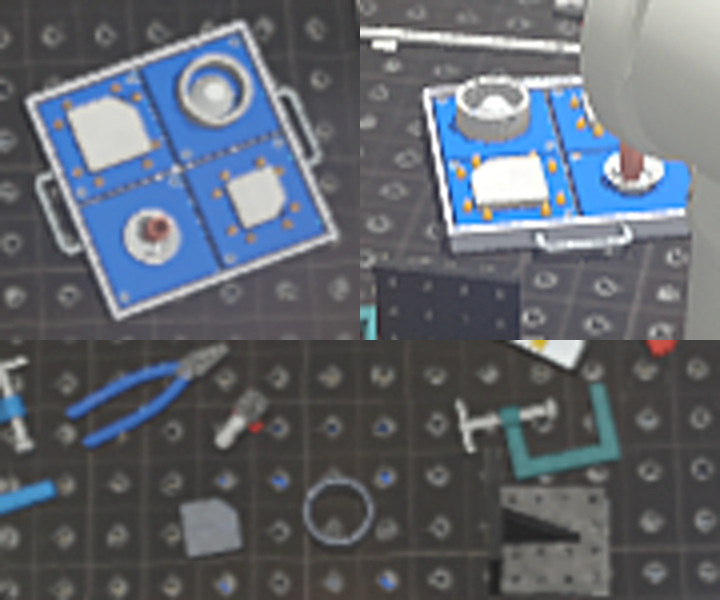

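The view shows both plates lying flat inside their pins, the ring over the boss, and the cup upright in the collar. The dark ring (279.5,178) and dark plate (248,182) haven't moved. Handing in.

Run:
```python
from bench import ctrl
print(ctrl.sign_off())
```

```text
the job is handed in; nothing more can be done
None
```

The kit tray is packed and handed in at about 62 s: ring on its boss, both bright plates flat in their own nests, cup upright in its socket, dark parts left where they lay; the final pictures show this, but the hand-in returned no verdict.

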